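# Isolate the microwave generator and blank off the waveguide with a shutter blade

### The arm

A 7-joint arm with a two-finger parallel gripper is mounted at the origin on the work surface. World frame = base frame: x ahead of the robot, y to its left, z up, the work surface at z = 0. Lengths are in m, angles in rad, forces in N, time in s.
With the tool pointing down it reaches from about 0.35 to 0.9 m from the base axis. Payload 8.1 kg.
Tool frame: the origin (TCP) lies between the finger pads; the fingertips stand 11 mm ahead of it and the grasp point (between the pads) lies 8 mm behind it; z points along the fingers, y is the line along which they close (so a half turn about z gives the same grasp; the last joint's range is limited). The gripper opens to 92 mm and grips with 3 to 60 N. Pads are 19 mm wide; open, the fingers measure 130 mm over their backs; the gripper's body (75 mm by 190 mm) begins 47 mm behind the grasp point.
Start: joints at [1.158, 0.434, 0.025, 1.573, -0.012, 1.134, -0.075], TCP at [0.191, -0.595, 0.238] pointing down, gripper open.
Joint ranges: [-2.62, 2.62], [-0.44, 2.09], [-1.27, 1.32], [0.08, 2.57], [-1.32, 4.46], [0.12, 2], [-2.74, 2.74]. Speed limits (rad/s): [2.22, 2.22, 3.01, 3.01, 3.14, 3.14, 3.14].

### API

Orientations are given as a rotation vector (axis times angle).
In Python, from cell import observe, get_image, camera_params, sign_off gives the robot as it stands.
- The arm moves only by the shell command python3 -m pendant 'ROWS' [FORCE]. ROWS is JSON, one flat list of numbers, 7 for each row, row after row: the shift along the tool's x, y, z in m, then the turn, a rotation vector about the tool's x, y, z in rad, then the finger opening in m, from 0 to 0.0918. In form: [dx, dy, dz, rx, ry, rz, jaw, dx, dy, dz, rx, ry, rz, jaw, ...]. A call has 1 to 10 rows; each row shifts and turns the commanded pose from where the row before left it, along the tool's axes as they then stand; what a row does not reach is not made up. A row lasts 1/8 s, in which the tool goes at most 62.5 mm and 10.7 degrees, less where a joint would pass 70% of its speed; a pose out of reach is approached as far as the arm can. A call is refused whole if a number of a shift passes 0.0625 or a number of a turn 0.188, either way. A call with a gripper value outside its range is refused whole. The fingers move at their own pace and stop on an object; FORCE is the grip in N (left out, the last holds). Time passes only in rows, so rows that do not move let the fingers close. It gives the time, the measured TCP pose, the force, the opening and the grip force at its end, in the units of the state.
- observe(): the state, without advancing time (a new reading comes with each control period).
- get_image(name): name is "scene" or "side" or "wrist"; returns the picture (480x640x3 uint8, red, green, blue); there is no depth.
- camera_params(name): a dict with "intrinsics" (3x3 intrinsics, pixels), "eye" and "rotation" of the camera in the world; the wrist camera has in their place "T_tool_cam" (4x4, takes a point from camera to tool coordinates, whose origin is the TCP and whose axes are the flange's). Camera axes: x right, y down, z forward; pixel columns grow to the right and rows downward; lengths in m; the calibration is good to about 2 mm. The wrist camera is an equidistant fisheye: a pixel r from the principal point sees the ray r / f radians off the axis. A picture is of the moment at which its call begins: read the wrist's pose just before it. camera_params takes no time and is no camera call.
- sign_off(): hands the job in; it is judged then, once.
The state is a dict: "clock": time; "joints": joint angles; "dq": joint speeds; "joint_efforts": joint torques, N m; "position": TCP position; "ee_rot": TCP orientation; "force": force on the tool from outside, world axes, zero at the start; "ft_torque": the same for the moment, N m; "width": opening from 0.0 (shut) to 1.0 (fully open); "gripper_force": force on a finger pad.
Only numpy, scipy, OpenCV 4.12 (cv2) and the standard library are available. Lean on these libraries where they do the work, as an engineer would, in place of code of your own. Each camera call takes 0.05 s, during which the arm holds its last target. There are 200 camera calls.

### The job

Make the microwave line safe: first swing the isolator handle fully down to off so that its padlock hole lines up with the hasp. Then, pressing only lightly, slide the top blade of the stack out until it overhangs the edge of the lab jack, pinch it there by the overhang, and lower it upright, without dropping it, into the slot of the waveguide shutter until it stands on the slot's floor. Leave the other two blades on the jack, do not disturb the meter, the white tray or the spanner, and let go.

Things in the scene. Friction and masses are not known exactly. Their poses are not given: they have to be found in the camera images.
- jack: Blue scissor lab jack, fixed at its height. Platform 200 (its x) x 160 (its y) mm, 6 mm thick, upper face 120 mm above its origin (centre of the underside, on the bench). Its -x edge faces the robot's right and is free of obstacles, with open space below; the scissors stay within 75 mm of the centre in x; black knob low on the +x side.
- blade_top: Top one of three equal plain aluminium shutter blades lying in a stack on the jack, long side along the jack's x: 150 (its x) x 100 (its y) x 4 mm (its z), about 0.16 kg, origin at its middle. Too wide to grip across. Smooth: light finger pressure (4 to 10 N) drags it over the one beneath, which stays. It tips if its middle leaves the stack.
- blade_mid: The second blade of the stack, same size, origin at its middle.
- blade_low: The lowest blade of the stack, same size, origin at its middle, lying on the platform.
- waveguide: Cream waveguide line, aluminium flanges, fixed. Origin on the bench under the middle of the shutter slot; x along the line towards the three-stub tuner (stubs 165 mm high, 90 mm or more from the slot), z up. The slot between two flanges 138 mm wide is open at the top: 10 mm along x, 108 mm along y, floor at 30 mm, flange tops at 115 mm; flared lips 126 mm high open its mouth to 20 mm.
- slot_mouth (a point): Middle of the slot's mouth at flange-top height (115 mm above the bench), axes as the waveguide.
- slot_home (a point): Where the middle of a blade is when it stands upright on the slot's floor with its long side vertical (105 mm above the bench, 75 mm above the floor), axes as the waveguide; the blade's faces then look along x. The top 54 mm of the blade stay above the lips.
- handle (a joint): Angle of the isolator's side lever: 0 is up at on (40 deg above level), 1.40 is off against its stop (40 deg below level). It is stiff, about 6 N at the grip, and stays where it is left.
- handle_pivot (a point): Axis of the isolator handle, on the side of the grey enclosure (100 deep x 150 wide x 240 mm high), 160 mm above the bench. Axes of the enclosure: -x out of its cover, the way the handle points; y along the hinge; z up. The enclosure's cover lies 15 mm from the pivot towards -x.
- handle_grip (a point): Middle of the black round grip of the handle, 26 mm diameter, 62 mm long along the lever, 110 mm from the pivot.
- handle_eye (a point): Centre of the padlock hole (11 mm) in the handle, 55 mm from the pivot.
- hasp_eye (a point): Centre of the hole of the fixed hasp, in the handle's plane; the holes line up when handle_eye is here.
- meter: Black hand-held leakage meter standing upright on the bench, 34 x 66 x 150 mm and a short knob on top, origin at the centre of its underside. Leave alone.
- boat: White plastic sample tray, 85 x 85 x 22 mm, origin at the centre of its underside. Leave alone.
- spanner: Steel spanner 150 mm long lying along its x on the bench. Leave alone.
There are look-alikes about, which are no part of the job. What is shaped like the blade_top but blue or brown is not meant.

How it is judged:
By the outcome, as a careful person would: the job done as asked, in the order asked, and still so for the second after the job is handed in, with the robot touching nothing.
It also fails if it takes over 58 s, if anything falls off the work surface, if the arm or the gripper's body presses on something with over 40 N, if the wrist force passes 120 N, or if a joint passes its speed limit or range.

## Working session

There is one attempt and no reset: what is moved stays moved. The work goes in short steps, Python scripts to look and compute and a shell command to move; the robot and the scene stay as the last step left them, time stands still between calls to the robot, and variables do not carry over. Pictures are saved under pics/ and viewed, at most 10 in all, crops included, and the job is handed in when it is done.

```bash
mkdir -p pics; ls; python3 - <<'E'
from cell import *
import cv2,numpy as np
o=observe(); print({k:np.round(v,3).tolist() for k,v in o.items()})
for n in ["scene","side","wrist"]:
    im=get_image(n); cv2.imwrite(f"pics/{n}0.png",im[...,::-1]); p=camera_params(n); print(n,{k:np.round(v,4).tolist() for k,v in p.items()})
E
```

```text
pics
{'clock': 0.0, 'joints': [1.158, 0.435, 0.025, 1.574, -0.012, 1.134, -0.075], 'dq': [0.001, 0.001, 0.002, -0.0, -0.0, 0.0, -0.001], 'joint_efforts': [-0.001, -66.786, 0.985, -31.447, -0.061, 0.043, 0.0], 'position': [0.19, -0.595, 0.237], 'ee_rot': [-3.102, -0.484, 0.001], 'force': [-0.213, 0.082, 0.055], 'ft_torque': [-0.011, -0.015, -0.031], 'gripper_force': 0.0, 'width': 1.001}
scene {'intrinsics': [[578.9235, 0.0, 317.6562], [0.0, 578.9235, 241.6634], [0.0, 0.0, 1.0]], 'eye': [1.0191, -0.7712, 0.7611], 'rotation': [-2.0486, -0.6433, 0.3405]}
side {'intrinsics': [[446.3978, 0.0, 316.6204], [0.0, 446.3978, 243.8064], [0.0, 0.0, 1.0]], 'eye': [0.8028, 0.7225, 0.6952], 'rotation': [-0.5951, -2.5439, 1.326]}
wrist {'intrinsics': [[371.6483, 0.0, 322.3519], [0.0, 371.6483, 237.2807], [0.0, 0.0, 1.0]], 'T_tool_cam': [[-0.0002, -0.9623, -0.272, 0.0732], [1.0, -0.0004, 0.0005, 0.0007], [-0.0006, -0.272, 0.9623, -0.1477], [0.0, 0.0, 0.0, 1.0]]}
```

View pics/scene0.png

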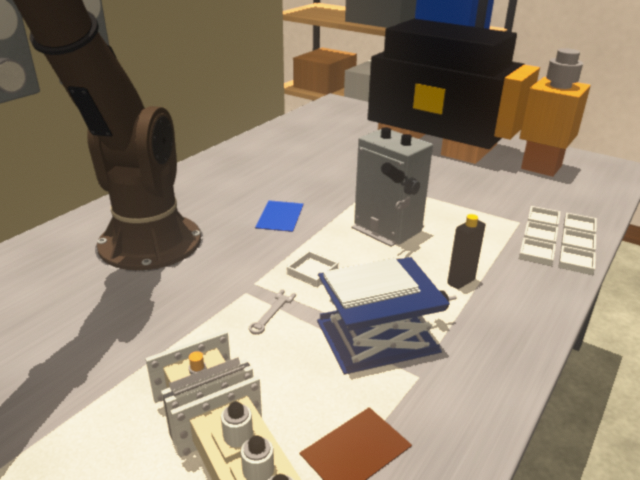

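View pics/side0.png

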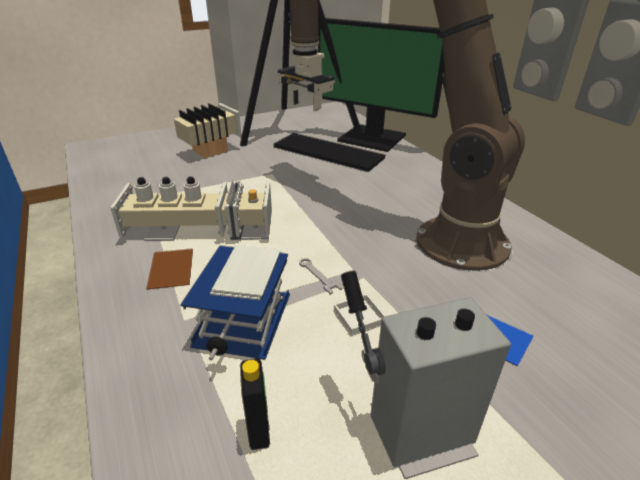

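The scene view shows the white blade stack on the blue jack at (372,282). The look-alikes are a blue sheet at (280,215) and a brown sheet at (356,447), both flat on the bench. The stack matches the description. The handle is at (400,180), the slot at (212,385), and the meter at (465,252). The side view shows the stack at (245,272), the handle grip at (352,292), and the slot at (230,210).

```bash
cat > h.py <<'E'
import numpy as np,cv2
from scipy.spatial.transform import Rotation as R
from cell import *
def ray(n,uv):
    p=camera_params(n);K=np.array(p['intrinsics']);d=np.linalg.solve(K,[uv[0],uv[1],1.]);r=R.from_rotvec(p['rotation']) if np.ndim(p['rotation'])==1 else R.from_matrix(p['rotation'])
    d=r.apply(d);return np.array(p['eye']),d/np.linalg.norm(d)
def plane(n,uv,z):
    e,d=ray(n,uv);return e+d*(z-e[2])/d[2]
def tri(a,b):
    (e,d),(f,g)=ray('scene',a),ray('side',b)
    s=np.linalg.lstsq(np.c_[d,-g],f-e,rcond=None)[0];p,q=e+s[0]*d,f+s[1]*g
    return (p+q)/2,np.linalg.norm(p-q)
def proj(n,P):
    p=camera_params(n);c=R.from_rotvec(p['rotation']).inv().apply(np.atleast_2d(P)-np.array(p['eye']));K=np.array(p['intrinsics'])
    return np.c_[K[0,0]*c[:,0]/c[:,2]+K[0,2],K[1,1]*c[:,1]/c[:,2]+K[1,2]]
def wray(uv,o):
    """wrist ray in the world"""
    p=camera_params('wrist');K=np.array(p['intrinsics']);T=np.array(p['T_tool_cam'])
    v=np.array([uv[0]-K[0,2],uv[1]-K[1,2]]);r=np.linalg.norm(v);t=r/K[0,0]
    d=np.r_[v/r*np.sin(t),np.cos(t)];Q=R.from_rotvec(o['ee_rot'])
    return np.array(o['position'])+Q.apply(T[:3,3]),Q.apply(T[:3,:3]@d)
def wplane(uv,o,z):
    e,d=wray(uv,o);return e+d*(z-e[2])/d[2]
E
python3 - <<'E'
from h import *
np.set_printoptions(precision=4,suppress=True)
S=cv2.imread('pics/scene0.png');D=cv2.imread('pics/side0.png')
c=lambda im,x,y,w,h:cv2.resize(im[y:y+h,x:x+w],(400,300),interpolation=cv2.INTER_CUBIC)
t=np.vstack([np.hstack([c(S,310,240,160,120),c(S,340,130,120,90)]),np.hstack([c(D,180,230,120,90),c(D,310,260,120,90)])])
cv2.imwrite('pics/c1.png',t)
t=np.vstack([np.hstack([c(S,140,330,160,120),c(D,200,170,80,60)]),np.hstack([c(D,180,270,160,120),c(D,100,150,200,150)])])
cv2.imwrite('pics/c2.png',t)
print(tri((212,385),(230,210)),tri((412,185),(356,300)))
E
```

```text
(array([ 0.5355, -0.3234,  0.083 ]), np.float64(0.030353534302354993)) (array([0.5337, 0.2847, 0.2127]), np.float64(0.04220720899656642))
```

View pics/c1.png

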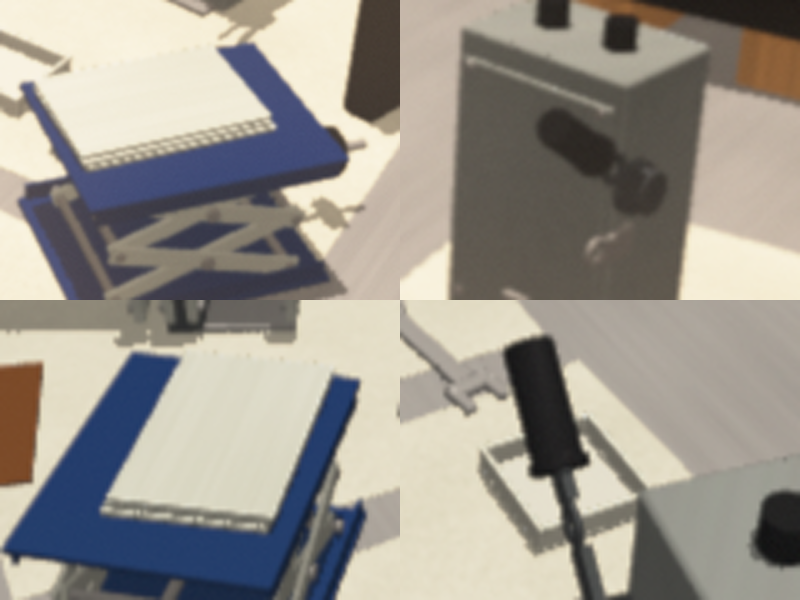

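View pics/c2.png

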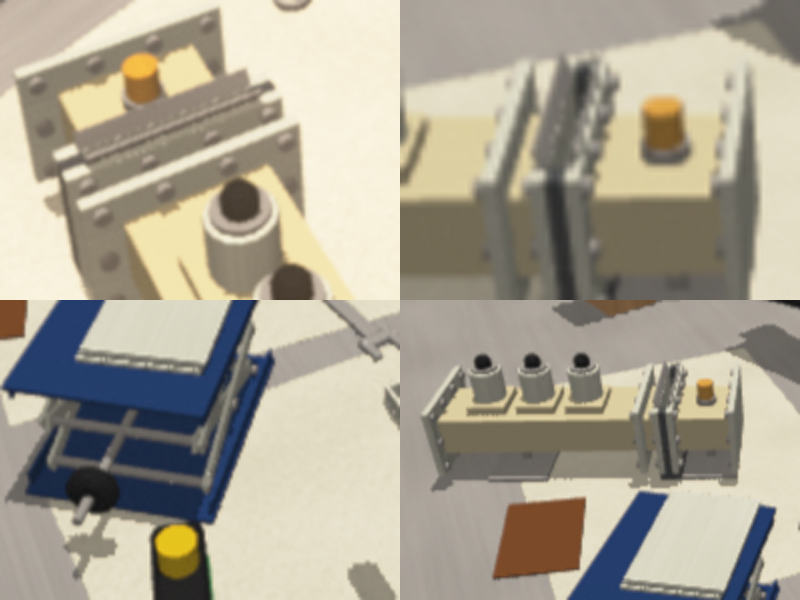

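c1 shows the stack's top face clearly in both views, with a handle grip and a hasp ring. c2 shows the slot between the flared lips, with its mouth from about (172,394) to (246,365) in the scene view.

```bash
python3 - <<'E'
from h import *
np.set_printoptions(precision=4,suppress=True)
a=[(342.8,303.2),(419.6,288.8),(397.2,259.2),(324.4,272.8)];b=[(234,247.4),(210.6,291.5),(260.4,296.6),(279.6,252.5)]
print('stack')
A=np.array([plane('scene',u,.132) for u in a]);B=np.array([plane('side',u,.132) for u in b])
for X in (A,B): print(X[:,:2].tolist(),X.mean(0))
def ang(p,q):return np.degrees(np.arctan2(*(q-p)[1::-1]))
for X in (A,B): print([round(ang(X[i],X[(i+1)%4]),1) for i in range(4)],[round(np.linalg.norm(X[i]-X[(i+1)%4]),3) for i in range(4)])
print('jack')
for n,u in [('scene',(318.8,273.2)),('scene',(448,302)),('scene',(412,258)),('side',(220,246)),('side',(287.7,254)),('side',(181,305))]: print(n,plane(n,u,.12))
print('slot')
for n,u in [('scene',(172,394)),('scene',(246,365)),('side',(236,187)),('side',(230,206))]: print(n,plane(n,u,.126))
for n,u in [('scene',(172,394)),('scene',(246,365))]: print(n,plane(n,u,.115))
print('grip far',tri((385.9,169),(349,273.5)),'near',tri((401.5,178.9),(357.4,309.5)))
for n,u in [('scene',(357,141)),('scene',(381,160)),('scene',(430,146.5)),('side',(378,329)),('side',(505,345)),('side',(466,303))]: print(n,plane(n,u,.24))
for n,u in [('scene',(412,185.5))]: print('pivot',plane(n,u,.16))
E
```

```text
stack
[[0.6057313212473119, -0.07742727309407016], [0.6973213771921454, 0.03962376797573264], [0.6181421264324436, 0.10265642600089087], [0.5275375947355853, -0.01904381077751094]] [0.6122 0.0115 0.132 ]
[[0.6118516938597481, -0.06737713746896812], [0.6967205063538393, 0.052959244976265696], [0.6165481171502252, 0.10883278898217841], [0.530052257507093, -0.005901407051630891]] [0.6138 0.0221 0.132 ]
[np.float64(52.0), np.float64(141.5), np.float64(-126.7), np.float64(-36.7)] [np.float64(0.149), np.float64(0.101), np.float64(0.152), np.float64(0.098)]
[np.float64(54.8), np.float64(145.1), np.float64(-127.0), np.float64(-36.9)] [np.float64(0.147), np.float64(0.098), np.float64(0.144), np.float64(0.102)]
jack
scene [ 0.5101 -0.0121  0.12  ]
scene [0.7507 0.0486 0.12  ]
scene [0.6327 0.1406 0.12  ]
side [ 0.6342 -0.1033  0.12  ]
side [ 0.5105 -0.0085  0.12  ]
side [0.7547 0.0518 0.12  ]
slot
scene [ 0.5135 -0.3947  0.126 ]
scene [ 0.5624 -0.2876  0.126 ]
side [ 0.5175 -0.3469  0.126 ]
side [ 0.5631 -0.2547  0.126 ]
scene [ 0.5047 -0.3882  0.115 ]
scene [ 0.5545 -0.2792  0.115 ]
grip far (array([0.5066, 0.242 , 0.2438]), np.float64(0.0010767377636141265)) near (array([0.5197, 0.29  , 0.2079]), np.float64(0.007394495507118851))
scene [0.372 0.347 0.24 ]
scene [0.4719 0.284  0.24  ]
scene [0.5268 0.4188 0.24  ]
side [0.5286 0.3632 0.24  ]
side [0.3915 0.4639 0.24  ]
side [0.3814 0.3764 0.24  ]
pivot [0.5181 0.3608 0.16  ]
```

```bash
python3 - <<'E'
from h import *
np.set_printoptions(precision=4,suppress=True)
for n,u in [('scene',(358,138.4)),('scene',(408.4,156.4)),('scene',(432.4,143.5)),('side',(381,315)),('side',(393,362)),('side',(505,345)),('side',(486,302))]: print(n,plane(n,u,.24))
print('spanner',plane('scene',(272,312),0),'boat',plane('scene',(313,268),.022),'meter',plane('scene',(472,217),.16))
o=observe(); print(R.from_rotvec(o['ee_rot']).as_matrix())
E
```

```text
scene [0.3655 0.3624 0.24  ]
scene [0.5121 0.3376 0.24  ]
scene [0.5235 0.4389 0.24  ]
side [0.5095 0.3415 0.24  ]
side [0.5431 0.4212 0.24  ]
side [0.3915 0.4639 0.24  ]
side [0.3529 0.388  0.24  ]
spanner [ 0.4148 -0.042   0.    ] boat [0.4102 0.1132 0.022 ] meter [0.6895 0.3003 0.16  ]
[[ 0.9524  0.3048 -0.0004]
 [ 0.3048 -0.9524  0.0011]
 [-0.0001 -0.0012 -1.    ]]
```

```bash
python3 -m pendant '[0.035,-0.025,-0.02,0,0,0,0, 0.035,-0.025,-0.02,0,0,0,0, 0.035,-0.025,-0.02,0,0,0,0, 0.035,-0.025,-0.02,0,0,0,0, 0.035,-0.025,-0.02,0,0,0,0, 0.035,-0.025,-0.02,0,0,0,0, 0.035,-0.025,0,0,0,0,0, 0.035,-0.025,0,0,0,0,0, 0.035,-0.025,0,0,0,0,0, 0.035,-0.025,0,0,0,0,0]' 20; cat > st.py <<'E'
from h import *
import sys
np.set_printoptions(precision=4,suppress=True)
o=observe();M=R.from_rotvec(o['ee_rot']).as_matrix();p=np.array(o['position'])
print('t',o['clock'],'p',p,'F',np.round(o['force'],1),'w',o['width'],'g',o['gripper_force'],'q',np.round(o['joints'],2));print(M)
if len(sys.argv)>3: print('tool delta',M.T@(np.array([float(v) for v in sys.argv[1:4]])-p))
E
python3 st.py .513 .274 .36
```

```text
clock: 1.4
position: [0.4482, -0.2492, 0.3576]
ee_rot: [-3.104, -0.484, 0.0]
force: [0.4, -0.3, 0.6]
width: 0.008
gripper_force: 0.0
t 1.4 p [ 0.4482 -0.2492  0.3576] F [ 0.4 -0.3  0.6] w 0.007940571676761555 g 0.0 q [ 0.58  0.18 -0.21  1.63  0.04  1.33 -0.9 ]
[[ 0.9524  0.3047 -0.0003]
 [ 0.3047 -0.9524 -0.    ]
 [-0.0003 -0.0001 -1.    ]]
tool delta [ 0.2212 -0.4786 -0.0024]
```

```bash
python3 -m pendant '[0.022,-0.048,0,0,0,0,0, 0.022,-0.048,0,0,0,0,0, 0.022,-0.048,0,0,0,0,0, 0.022,-0.048,0,0,0,0,0, 0.022,-0.048,0,0,0,0,0, 0.022,-0.048,0,0,0,0,0, 0.022,-0.048,0,0,0,0,0, 0.022,-0.048,0,0,0,0,0, 0.022,-0.048,0,0,0,0,0, 0.022,-0.048,0,0,0,0,0]' && python3 -m pendant '[0,0,0,0,0,-0.17,0, 0,0,0,0,0,-0.17,0, 0,0,0,0,0,-0.17,0, 0,0,0,0,0,-0.17,0, 0,0,0,0,0,-0.17,0, 0,0,0,0,0,-0.17,0, 0,0,0,0,0,0,0]' >/dev/null; python3 st.py .513 .274 .29; python3 - <<'E'
from h import *
cv2.imwrite('pics/w1.png',get_image('wrist')[...,::-1])
E
```

```text
clock: 2.65
position: [0.511, 0.2751, 0.3575]
ee_rot: [3.104, 0.484, -0.0]
force: [0.9, 0.2, 0.2]
width: 0.008
gripper_force: 0.0
t 3.525 p [0.5109 0.2735 0.3573] F [ 0.6 -0.5 -0.6] w 0.003974136615801262 g 0.0 q [-0.07  0.38 -0.75  1.45  0.26  1.41 -1.06]
[[ 0.2399  0.9708 -0.0007]
 [ 0.9708 -0.2399 -0.0002]
 [-0.0003 -0.0006 -1.    ]]
tool delta [0.001  0.002  0.0673]
```

View pics/w1.png

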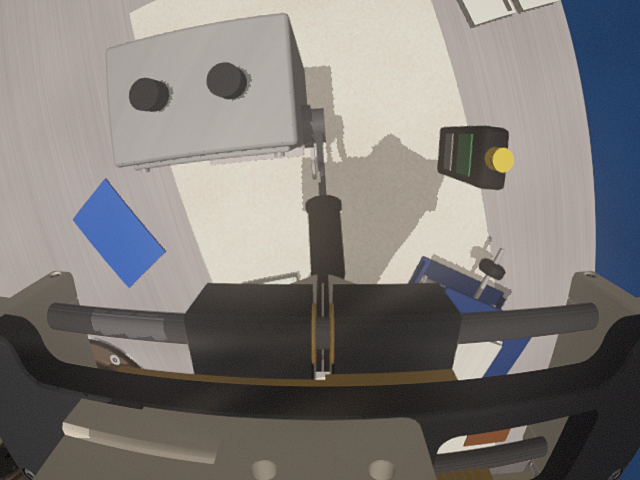

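The wrist view shows the handle from its pivot at about (316,120) down to the grip, with the grip's inner end at (323,203). The closed fingers sit in line with the grip, at (322,330).

```bash
python3 - <<'E'
from h import *
np.set_printoptions(precision=4,suppress=True)
o=observe();M=R.from_rotvec(o['ee_rot']).as_matrix()
for u,z in [((323,203),.211),((326,268),.235),((321,165),.185),((318,128),.165)]:
    P=wplane(u,o,z);print(P,M.T@(P-np.array(o['position'])))
E
```

```text
[0.5161 0.2907 0.211 ] [0.018  0.0009 0.1464]
[0.507 0.245 0.235] [-0.0286  0.0032  0.1224]
[0.5213 0.3188 0.185 ] [ 0.0465 -0.0008  0.1724]
[0.5265 0.3508 0.165 ] [ 0.0788 -0.0035  0.1924]
```

```bash
python3 -m pendant '[0,0.001,0.03,0,0,0,0, 0,0,0.03,0,0,0,0, 0,0,0.025,0,0,0,0, -0.002,0,0.016,0,0,0,0, -0.003,0,0.016,0,0,0,0, -0.003,0,0.016,0,0,0,0, -0.004,0,0.016,0,0,0,0, 0,0,0.016,0,0,0,0, 0,0,0.016,0,0,0,0, 0,0,0.016,0,0,0,0]' && python3 -m pendant '[0,0,0.016,0,0,0,0, 0,0,0.014,0,0,0,0, 0,0,0.008,0,0,0,0, 0,0,0.003,0,0,0,0, 0,0,0,0,0,0,0]'; python3 -m pendant '[0,0,0.002,0,0,0,0]'
```

```text
clock: 4.82
position: [0.5098, 0.2595, 0.1607]
ee_rot: [2.474, 1.931, -0.002]
force: [-0.7, -6.3, 6.6]
width: 0.003
gripper_force: 3.9
clock: 5.45
position: [0.5097, 0.2624, 0.1204]
ee_rot: [2.474, 1.935, 0.003]
force: [-0.4, -0.0, 3.3]
width: 0.004
gripper_force: 1.4
clock: 5.58
position: [0.5098, 0.2626, 0.1187]
ee_rot: [2.474, 1.936, 0.004]
force: [-0.4, 0.7, 6.8]
width: 0.007
gripper_force: 2.5
```

```bash
python3 -m pendant '[0,0,0.003,0,0,0,0, 0,0,0.002,0,0,0,0]'; python3 -m pendant '[0,0,0.002,0,0,0,0, 0,0,0.002,0,0,0,0]';  python3 -m pendant '[0,0,0,0,0,0,0]'
```

```text
clock: 5.82
position: [0.5102, 0.2629, 0.1149]
ee_rot: [2.473, 1.936, 0.005]
force: [-5.3, -3.5, 30.0]
width: 0.009
gripper_force: 12.8
clock: 6.08
position: [0.5105, 0.2635, 0.1136]
ee_rot: [2.472, 1.935, 0.008]
force: [-13.6, -10.7, 59.4]
width: 0.006
gripper_force: 26.3
clock: 6.2
position: [0.5105, 0.2635, 0.1139]
ee_rot: [2.472, 1.935, 0.009]
force: [-10.4, -9.6, 49.6]
width: 0.007
gripper_force: 22.2
```

```bash
echo "
import json;open('log.jsonl','a').write(json.dumps([list(map(float,o[k])) for k in('joints','position','ee_rot')])+'\n')" >> st.py; python3 st.py >/dev/null; python3 -m pendant '[0,0,-0.02,0,0,0,0, 0,0,-0.06,0,0,0,0, 0,0,-0.06,0,0,0,0, 0,0,-0.06,0,0,0,0, -0.041,0.039,-0.04,0,0,0,0, -0.041,0.039,0,0,0,0,0, -0.041,0.039,0,0,0,0,0, -0.041,0.039,0,0,0,0,0, -0.041,0.039,0,0,0,0,0, -0.041,0.039,0,0,0,0,0]' >/dev/null; python3 st.py; python3 -m pendant '[0,0,0,0,0,-0.167,0, 0,0,0,0,0,-0.167,0, 0,0,0,0,0,-0.167,0, 0,0,0,0,0,-0.167,0, 0,0,0,0,0,-0.167,0, 0,0,0,0,0,-0.167,0, 0,0,0,0,0,-0.167,0, 0,0,0,0,0,0,0]' > /dev/null; python3 st.py .677 -.031 .33
python3 - <<'E'
from h import *
w=get_image('wrist')[...,::-1];s=get_image('scene')[...,::-1];d=get_image('side')[...,::-1]
for n,i in zip('wsd',(w,s,d)): cv2.imwrite(f'pics/v2{n}.png',i)
c=lambda im,x,y,w,h:cv2.resize(im[y:y+h,x:x+w],(400,300),interpolation=cv2.INTER_CUBIC)
cv2.imwrite('pics/v2.png',np.vstack([np.hstack([cv2.resize(w,(400,300)),c(s,340,130,120,90)]),np.hstack([c(d,310,280,120,90),c(s,140,330,160,120)])]))
E
```

```text
t 7.45 p [ 0.6754 -0.03    0.3449] F [ 0.5 -0.7  0.8] w 0.006537089707502537 g 0.0 q [ 0.33  0.54 -0.64  1.22  0.32  1.48 -0.51]
[[ 0.2403  0.9707  0.0003]
 [ 0.9707 -0.2403 -0.0002]
 [-0.0001  0.0004 -1.    ]]
t 8.45 p [ 0.6747 -0.0283  0.3445] F [-0.5 -0.1 -0.3] w 0.004911073715866515 g 0.0 q [ 0.45  0.61 -0.9   1.21  0.47  1.53  0.55]
[[-0.799   0.6013 -0.0003]
 [ 0.6013  0.799   0.0002]
 [ 0.0004 -0.     -1.    ]]
tool delta [-0.0034 -0.0008  0.0145]
```

View pics/v2.png

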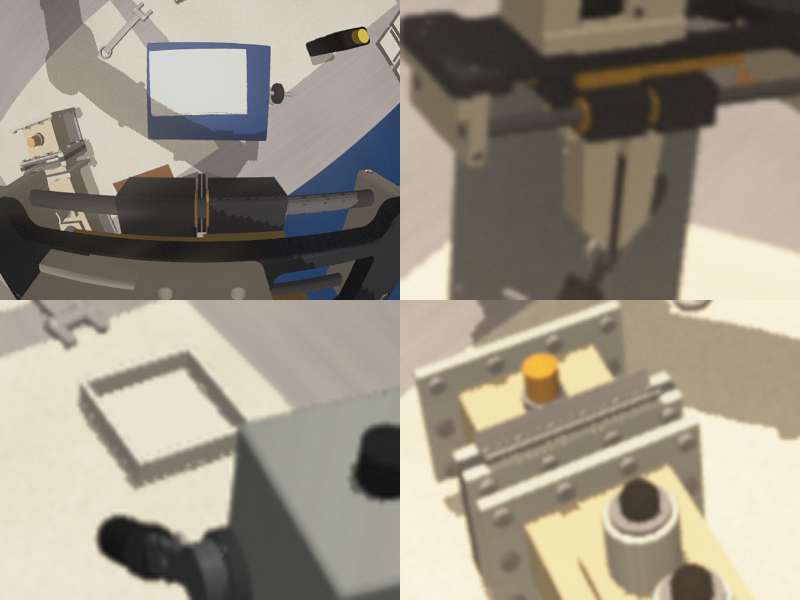

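The handle now points down (side tile, grip at (150,545)). The wrist tile shows the white stack at (200,82) on the blue platform, 2–3 mm short of the left edge of the platform, and the slot at (60,158).

```bash
python3 - <<'E'
from h import *
import json
from scipy.optimize import least_squares
np.set_printoptions(precision=4,suppress=True)
o=observe();im=cv2.imread('pics/v2w.png');hsv=cv2.cvtColor(im,cv2.COLOR_BGR2HSV)
roi=np.zeros(im.shape[:2],np.uint8);roi[50:240,215:445]=255
blue=cv2.inRange(hsv,(105,120,30),(130,255,255))&roi
k=max(cv2.findContours(blue,0,2)[0],key=cv2.contourArea)
hull=cv2.convexHull(k);ins=np.zeros_like(roi);cv2.fillPoly(ins,[hull],255)
wh=cv2.inRange(hsv,(0,0,120),(180,60,255))&ins
w=max(cv2.findContours(wh,0,1)[0],key=cv2.contourArea)
for n,c,z in (('jack',hull,.12),('blade',w,.132)):
    P=np.array([wplane(p,o,z)[:2] for p in c[:,0].astype(float)],np.float32)
    r=cv2.minAreaRect(P);b=cv2.boxPoints(r);print(n,r);print(b)
# kinematics
D=[json.loads(l) for l in open('log.jsonl')]
Z=lambda a:R.from_rotvec([0,0,a]);Y=lambda a:R.from_rotvec([0,a,0])
def fk(q,v):
    h,L1,L2,L3,a=v[:5];s=[-1,1,-1,1,-1,1,-1]
    r=Z(s[0]*q[0]+v[5])*Y(q[1])*Z(v[6]*q[2]);p=np.array([0,0,h])+r.apply([a,0,L1])
    r=r*Y(q[3])*Z(v[7]*q[4]);p=p+r.apply([-a,0,L2]);r=r*Y(q[5])*Z(v[8]*q[6]+v[9]);return p+r.apply([0,0,L3]),r
def res(v): 
    e=[]
    for q,p,w in D:
        x,r=fk(q,v);e+=list(x-p)+list(.3*(R.from_rotvec(w).inv()*r).as_rotvec())
    return e
best=None
import itertools
for s in itertools.product([1,-1],[1,-1],[1,-1],[0,1.57,3.14,-1.57]):
    s3,s5,s7,o7=s
    f=lambda u:res(np.r_[u[:6],s3,s5,s7,u[6]])
    r=least_squares(f,[.3,.4,.4,.3,0,0,o7])
    if best is None or r.cost<best[0]: best=(r.cost,s,r.x)
print(len(D),best)
E
```

```text
Traceback (most recent call last):
ValueError: max() iterable argument is empty
```

```bash
cat > m.py <<'E'
from h import *
import json,sys
from scipy.optimize import least_squares
np.set_printoptions(precision=4,suppress=True)
def blade(fn,o,box,zt=.132):
    im=cv2.imread(fn);hsv=cv2.cvtColor(im,cv2.COLOR_BGR2HSV)
    roi=np.zeros(im.shape[:2],np.uint8);x0,y0,x1,y1=box;roi[y0:y1,x0:x1]=255
    blue=cv2.inRange(hsv,(100,110,30),(130,255,255))&roi
    k=max(cv2.findContours(blue,0,1)[0],key=cv2.contourArea)
    hull=cv2.convexHull(k);ins=np.zeros_like(roi);cv2.fillPoly(ins,[hull],255)
    wh=cv2.bitwise_not(cv2.inRange(hsv,(95,80,0),(135,255,255)))&cv2.erode(ins,np.ones((5,5)))
    w=max(cv2.findContours(wh,0,1)[0],key=cv2.contourArea)
    for n,c,z in (('jack',hull,.12),('blade',w,zt)):
        P=np.array([wplane(p,o,z)[:2] for p in c[:,0].astype(float)],np.float32)
        r=cv2.minAreaRect(P);print(n,r);print(cv2.boxPoints(r))
D=[json.loads(l) for l in open('log.jsonl')]
Z=lambda a:R.from_rotvec([0,0,a]);Y=lambda a:R.from_rotvec([0,a,0])
def fk(q,v):
    h,L1,L2,L3,a,b,s3,s5,s7,o7=v
    r=Z(-q[0]+b)*Y(q[1])*Z(s3*q[2]);p=np.array([0,0,h])+r.apply([a,0,L1])
    r=r*Y(q[3])*Z(s5*q[4]);p=p+r.apply([-a,0,L2]);r=r*Y(q[5])*Z(s7*q[6]+o7);return p+r.apply([0,0,L3]),r
E
python3 - <<'E'
from m import *
im=cv2.imread('pics/v2w.png');print(cv2.cvtColor(im,cv2.COLOR_BGR2HSV)[[131,131,131,210],[320,245,410,260]])
o=observe()
try: blade('pics/v2w.png',o,(215,50,445,240))
except Exception as e: print(e)
import itertools
def res(v):
    e=[]
    for q,p,w in D:
        x,r=fk(q,v);e+=list(x-p)+list(.3*(R.from_rotvec(w).inv()*r).as_rotvec())
    return e
best=None
for s in itertools.product([1,-1],[1,-1],[1,-1],[0,1.57,3.14,-1.57]):
    f=lambda u:res(np.r_[u[:6],s[:3],u[6]])
    r=least_squares(f,[.3,.4,.4,.3,0,0,s[3]])
    if best is None or r.cost<best[0]: best=(r.cost,s[:3],r.x)
print(len(D),best)
E
```

```text
[[ 37  11 217]
 [ 40   4 215]
 [110 100 130]
 [110  59  95]]
max() iterable argument is empty
3 (np.float64(7.513687456215693e-06), (-1, -1, -1), array([ 2.4773,  0.5575,  0.4396,  2.5555, -0.0229, -0.0631,  1.5077]))
```

```bash
sed -i 's/(100,110,30),(130,255,255)/(100,75,30),(130,255,255)/; s/(95,80,0),(135/(95,50,0),(135/' m.py; python3 - <<'E'
from m import *
o=observe();blade('pics/v2w.png',o,(215,50,445,240))
p0=np.array(o['position']);M=R.from_rotvec(o['ee_rot']).as_matrix()
im=cv2.imread('pics/v2w.png');cv2.imwrite('pics/w2c.png',cv2.resize(im[40:340,0:460],(790,515)))
E
```

```text
jack ((0.632019579410553, 0.017500683665275574), (0.1974552720785141, 0.1578073352575302), 52.21556091308594)
[[ 0.5092 -0.0122]
 [ 0.6339 -0.1089]
 [ 0.7549  0.0472]
 [ 0.6301  0.1439]]
blade ((0.6097528338432312, 0.013440079987049103), (0.15168389678001404, 0.10501447319984436), 54.29816436767578)
[[ 0.5229 -0.0175]
 [ 0.6081 -0.0788]
 [ 0.6967  0.0444]
 [ 0.6114  0.1057]]
```

View pics/w2c.png

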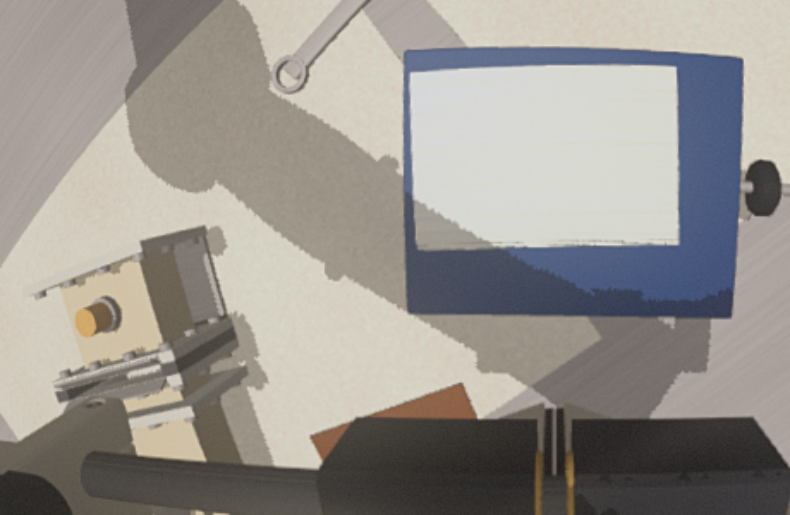

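The close crop confirms the choice: the white stack is at crop (545,155), its -x end close to the platform's left edge. Only the brown sheet at (400,420) resembles it.

```bash
python3 -m pendant '[0.0154,0.0009,0.037,0,0,0,0, 0.0154,0.0009,0.037,0,0,0,0, 0.0154,0.0009,0.037,0,0,0,0, 0.0154,0.0009,0.037,0,0,0,0, 0.0154,0.0009,0.037,0,0,0,0, 0,0,0.008,0,0,0,0, 0,0,0.004,0,0,0,0, 0,0,0,0,0,0,0]'; python3 -m pendant '[0,0,0.002,0,0,0,0]'; python3 -m pendant '[0,0,0.002,0,0,0,0]'
```

```text
clock: 9.6
position: [0.617, 0.0213, 0.1489]
ee_rot: [0.994, 2.978, 0.001]
force: [-0.3, -0.4, 0.1]
width: 0.005
gripper_force: 0.0
clock: 9.72
position: [0.6169, 0.0216, 0.147]
ee_rot: [0.993, 2.978, 0.001]
force: [0.8, 0.0, 0.1]
width: 0.005
gripper_force: 0.0
clock: 9.85
position: [0.6163, 0.0216, 0.1443]
ee_rot: [0.993, 2.979, 0.0]
force: [1.0, -0.6, -0.1]
width: 0.006
gripper_force: 0.0
```

```bash
python3 -m pendant '[0,0,0.001,0,0,0,0]'|grep -E 'pos|force'; python3 -m pendant '[0,0,0.0007,0,0,0,0]'|grep -E 'pos|force'; python3 -m pendant '[0,0,0.0005,0,0,0,0]'|grep -E 'pos|force'
```

```text
position: [0.6161, 0.0216, 0.1434]
force: [-3.7, -1.0, 10.1]
gripper_force: 5.3
position: [0.6161, 0.0216, 0.1433]
force: [-4.9, -2.5, 16.1]
gripper_force: 7.7
position: [0.6162, 0.0216, 0.1433]
force: [-4.2, -2.2, 17.6]
gripper_force: 8.6
```

```bash
python3 -m pendant '[0,0,-0.0012,0,0,0,0, 0,0,0,0,0,0,0]'|grep -E 'pos|force'; python3 -m pendant '[0,-0.003,0,0,0,0,0, 0,-0.003,0,0,0,0,0]'|grep -E 'pos|force'
```

```text
position: [0.6161, 0.0216, 0.1434]
force: [-0.8, -0.9, 7.3]
gripper_force: 3.4
position: [0.6129, 0.0175, 0.1434]
force: [0.7, 2.7, 5.7]
gripper_force: 2.7
```

```bash
python3 -m pendant '[0,-0.005,0,0,0,0,0, 0,-0.005,0,0,0,0,0, 0,-0.005,0,0,0,0,0, 0,-0.005,0,0,0,0,0]'|grep -E 'pos|force';  python3 -m pendant '[0,-0.005,0.0001,0,0,0,0, 0,-0.005,0,0,0,0,0, 0,-0.005,0,0,0,0,0, 0,-0.004,0,0,0,0,0, 0,-0.003,0,0,0,0,0]'|grep -E 'pos|force'
python3 - <<'E'
from h import *
s=get_image('scene')[...,::-1];d=get_image('side')[...,::-1]
c=lambda im,x,y,w,h:cv2.resize(im[y:y+h,x:x+w],(400,300),interpolation=cv2.INTER_CUBIC)
cv2.imwrite('pics/v3.png',np.vstack([np.hstack([c(s,310,240,160,120),c(s,340,130,120,90)]),np.hstack([c(d,180,230,120,90),c(d,310,260,120,90)])]))
E
```

```text
position: [0.6009, 0.0014, 0.1434]
force: [1.9, 1.6, 4.8]
gripper_force: 2.8
position: [0.5878, -0.0162, 0.1434]
force: [0.9, 1.0, 5.5]
gripper_force: 3.1
```

View pics/v3.png

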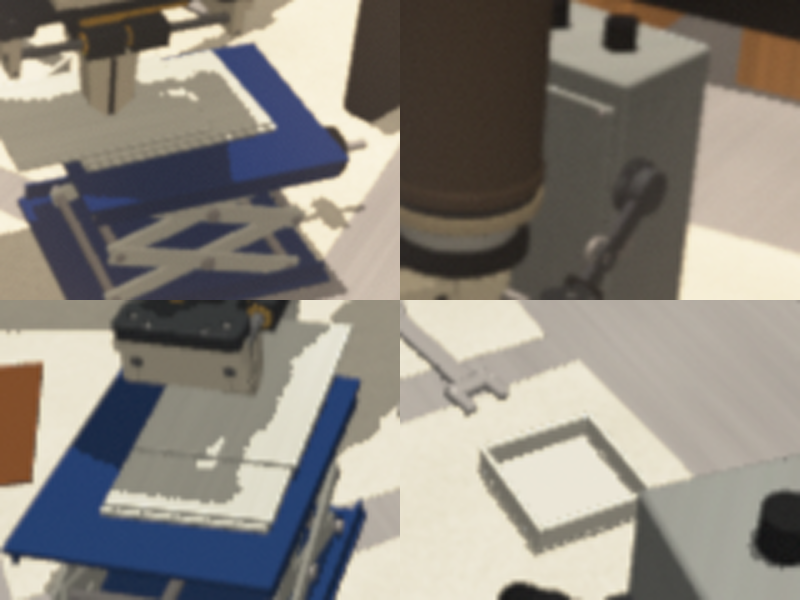

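The top blade has slid: the step at side tile (200,455) is about 47 mm from the end of the lower blades, and the -x end now overhangs. The handle hangs down at the hasp ring (scene tile (595,245)).

```bash
python3 -m pendant '[0,0,-0.01,0,0,0,0, 0,0,-0.04,0,0,0,0.04, 0,-0.03,-0.05,0,0,0,0.04, 0,-0.05,-0.04,0,0,0,0.04, 0,-0.05,-0.04,-0.17,0,0,0.04, 0,0,0,-0.17,0,0,0.04, 0,0,0,-0.17,0,0,0.04, 0,0,0,0,0,0,0.04]' >/dev/null; python3 st.py;  python3 - <<'E'
from m import *
def res(u):
    e=[];v=np.r_[u[:6],-1,-1,-1,u[6]]
    for q,p,w in D:
        x,r=fk(q,v);e+=list(x-p)+list(.3*(R.from_rotvec(w).inv()*r).as_rotvec())
    return e
r=least_squares(res,[.3,.55,.44,.38,-.02,-.06,1.5]);v=np.r_[r.x[:6],-1,-1,-1,r.x[6]];print(r.cost,v.tolist());print(np.round(r.fun,4).reshape(-1,6))
lo=np.array([-2.62,-.44,-1.27,.08,-1.32,.12,-2.74]);hi=np.array([2.62,2.09,1.32,2.57,4.46,2,2.74])
rng=np.random.default_rng(0)
for az in (53,45,35,25,15):
    a=np.radians(az);z=np.array([np.cos(a),np.sin(a),0]);y=np.array([0,0,1.]);M=np.c_[np.cross(y,z),y,z]
    p=np.array([.535,-.085,.13])+.008*z+.02*np.array([.6,.8,0])
    out=[]
    for i in range(12):
        q0=np.array(D[-1][0])+rng.normal(0,.3,7)*(i>0)
        f=lambda q:np.r_[fk(q,v)[0]-p,.3*(R.from_matrix(M).inv()*fk(q,v)[1]).as_rotvec(),.002*(q-D[-1][0])]
        s=least_squares(f,np.clip(q0,lo+.01,hi-.01),bounds=(lo,hi));out.append((np.linalg.norm(s.fun[:6]),s.x))
    b=min(out,key=lambda t:t[0]);print(az,round(b[0],4),b[1])
E
```

```text
t 12.95 p [ 0.5185 -0.1103  0.304 ] F [ 0.4 -0.6 -0.4] w 0.4330313828363305 g 0.0 q [ 1.3   0.43 -1.21  1.79  0.    0.99  1.08]
[[-0.7949  0.5516  0.2528]
 [ 0.6066  0.7137  0.3503]
 [ 0.0128  0.4318 -0.9019]]
9.345677758014694e-05 [0.24754576519205482, 0.5910577755116089, 0.42224584869235715, 0.3590096667597977, -0.021103452975995692, -0.044986278914302735, -1.0, -1.0, -1.0, 1.5269133739584515]
[[-0.0059 -0.0006  0.0051 -0.     -0.0001  0.0003]
 [-0.001   0.0048 -0.0021  0.     -0.      0.0003]
 [ 0.0042 -0.0044 -0.0026 -0.      0.      0.0003]
 [ 0.0033 -0.0024 -0.0004 -0.     -0.0058 -0.001 ]]
53 0.0001 [ 1.4936  1.6379 -1.27    2.0822 -0.3459  0.4123  2.1228]
45 0.0002 [ 1.5288  1.6903 -1.27    2.2032 -0.6875  0.2029  2.5014]
35 0.0357 [ 1.5814  1.7655 -1.27    2.2419 -0.8778  0.1318  2.74  ]
25 0.0781 [ 1.642   1.8562 -1.27    2.2414 -0.8104  0.12    2.74  ]
15 0.1197 [ 1.7105  1.9952 -1.27    2.2323 -0.6934  0.12    2.74  ]
```

```bash
cat > ik.py <<'E'
from m import *
v=[0.24754576519205482, 0.5910577755116089, 0.42224584869235715, 0.3590096667597977, -0.021103452975995692, -0.044986278914302735, -1.0, -1.0, -1.0, 1.5269133739584515]
lo=np.array([-2.62,-.44,-1.27,.08,-1.32,.12,-2.74]);hi=np.array([2.62,2.09,1.32,2.57,4.46,2,2.74])
rng=np.random.default_rng(0)
def ik(p,M,n=60,ref=None,wr=0.):
    mid=(lo+hi)/2;out=[]
    for i in range(n):
        q0=rng.uniform(lo,hi) if ref is None else np.clip(ref+rng.normal(0,.2,7)*(i>0),lo+.01,hi-.01)
        f=lambda q:np.r_[fk(q,v)[0]-p,.3*(R.from_matrix(M).inv()*fk(q,v)[1]).as_rotvec(),.001*(q-mid)/(hi-lo)]
        s=least_squares(f,q0,bounds=(lo,hi),max_nfev=80)
        if np.linalg.norm(s.fun[:6])<.004: out.append((s.cost,s.x))
    out.sort(key=lambda t:t[0]);u=[]
    for c,x in out:
        if all(np.abs(x-y).max()>.4 for y in u): u.append(x)
    return u
def elbow(q):
    r=Z(-q[0]+v[5])*Y(q[1])*Z(-q[2]);e=np.array([0,0,v[0]])+r.apply([v[4],0,v[1]]);r=r*Y(q[3]);return e,e+r.apply([-v[4],0,v[2]])
E
python3 - <<'E'
from ik import *
np.set_printoptions(precision=2,suppress=True)
for az in (75,53,35,15,-10,-37):
  for up in (1,-1):
    a=np.radians(az);z=np.array([np.cos(a),np.sin(a),0]);y=np.array([0,0,1.])*up;M=np.c_[np.cross(y,z),y,z]
    p=np.array([.547,-.069,.13])+.008*z
    for x in ik(p,M,30)[:4]: print(az,up,x,*elbow(x),'mar',np.minimum(x-lo,hi-x).min().round(2))
E
```

```text
75 1 [ 1.09  1.22 -0.63  1.78 -0.79  1.25  2.56] [ 0.22 -0.5   0.47] [ 0.44 -0.41  0.12] mar 0.18
75 -1 [ 0.97  1.15 -0.41  1.79 -0.92  1.4  -0.45] [ 0.27 -0.45  0.51] [ 0.44 -0.41  0.12] mar 0.4
53 1 [ 1.39  1.41 -0.97  2.1  -0.95  0.64  2.74] [ 0.06 -0.58  0.35] [ 0.32 -0.35  0.12] mar 0.0
53 1 [ 1.49  1.64 -1.27  2.08 -0.35  0.41  2.12] [-0.   -0.59  0.21] [ 0.33 -0.35  0.12] mar 0.0
53 -1 [ 1.01  1.11 -0.3   2.12 -1.31  1.3  -0.05] [ 0.25 -0.45  0.53] [ 0.31 -0.35  0.13] mar 0.01
53 -1 [ 1.3   1.29 -0.78  2.11 -1.12  0.84 -0.23] [ 0.11 -0.55  0.42] [ 0.32 -0.35  0.12] mar 0.2
35 1 [ 1.38  1.42 -0.86  2.39  4.46  0.71 -2.6 ] [ 0.07 -0.58  0.35] [ 0.23 -0.26  0.12] mar 0.0
35 1 [ 1.53  1.74 -1.27  2.42  3.7   0.28 -1.84] [-0.02 -0.58  0.15] [ 0.23 -0.24  0.13] mar 0.0
35 -1 [ 1.38  1.42 -0.86  2.39  4.46  0.71  0.54] [ 0.07 -0.58  0.35] [ 0.23 -0.26  0.12] mar 0.0
-37 1 [-0.91  1.31  0.45  2.57  2.    1.37  2.3 ] [0.36 0.44 0.42] [0.23 0.15 0.14] mar 0.0
-37 -1 [-0.84  1.27  0.34  2.57  1.96  1.47 -0.78] [0.39 0.4  0.44] [0.23 0.15 0.14] mar 0.0
```

```bash
python3 - <<'E'
from ik import *
np.set_printoptions(precision=3,suppress=True)
q,p,w=D[2];o={'position':p,'ee_rot':w}
for c in [(205,230),(40,295),(235,320),(55,385),(180,345)]:
    u=(c[0]/1.717,c[1]/1.717+40)
    print(c,wplane(u,o,.115),wplane(u,o,.1))
E=np.array([.547,-.069,.13])+.015*np.array([-.8,.6,0])
for az in (62,57,53,49,45):
    a=np.radians(az);z=np.array([np.cos(a),np.sin(a),0]);y=np.array([0,0,-1.]);M=np.c_[np.cross(y,z),y,z]
    for x in ik(E+.008*z,M,25)[:3]: print(az,x,*elbow(x),'mar',np.minimum(x-lo,hi-x).min().round(2))
E
```

```text
(205, 230) [ 0.505 -0.187  0.115] [ 0.501 -0.195  0.1  ]
(40, 295) [ 0.434 -0.346  0.115] [ 0.427 -0.361  0.1  ]
(235, 320) [ 0.564 -0.211  0.115] [ 0.562 -0.22   0.1  ]
(55, 385) [ 0.492 -0.392  0.115] [ 0.487 -0.408  0.1  ]
(180, 345) [ 0.549 -0.26   0.115] [ 0.546 -0.271  0.1  ]
62 [ 1.001  1.11  -0.334  2.017 -1.141  1.312 -0.199] [ 0.255 -0.454  0.528] [ 0.348 -0.372  0.124] mar 0.18
62 [ 1.257  1.274 -0.765  2.008 -0.917  0.944 -0.435] [ 0.135 -0.545  0.435] [ 0.355 -0.369  0.119] mar 0.4
57 [ 1.006  1.106 -0.308  2.092 -1.235  1.3   -0.1  ] [ 0.252 -0.454  0.531] [ 0.32  -0.355  0.125] mar 0.09
57 [ 1.289  1.285 -0.771  2.082 -1.028  0.872 -0.314] [ 0.118 -0.551  0.429] [ 0.326 -0.352  0.119] mar 0.29
53 [ 1.008  1.106 -0.287  2.152 -1.312  1.298 -0.016] [ 0.252 -0.454  0.531] [ 0.298 -0.34   0.126] mar 0.01
53 [ 1.278  1.264 -0.715  2.145 -1.171  0.885 -0.161] [ 0.124 -0.545  0.441] [ 0.303 -0.337  0.12 ] mar 0.15
49 [ 1.239  1.23  -0.623  2.208 -1.32   0.952  0.   ] [ 0.144 -0.532  0.461] [ 0.281 -0.321  0.122] mar 0.0
45 [ 1.459  1.496 -1.012  2.264 -1.32   0.472  0.018] [ 0.022 -0.588  0.303] [ 0.267 -0.298  0.117] mar 0.0
```

```bash
python3 -m pendant '[0,0,0,-0.17,0,0,0.04, 0,0,0,-0.17,0,0,0.04, 0,0,0,-0.17,0,0,0.04]' >/dev/null; python3 st.py; python3 - <<'E'
from ik import *
np.set_printoptions(precision=3,suppress=True)
E=np.array([.527,-.054,.13])
for az in (53,):
  for back,zz in ((0,.13),(.08,.13),(.08,.25),(.08,.35)):
    a=np.radians(az);z=np.array([np.cos(a),np.sin(a),0]);y=np.array([0,0,1.]);M=np.c_[np.cross(y,z),y,z]
    p=E+(.008-back)*z;p[2]=zz
    for x in ik(p,M,25)[:4]: print(back,zz,x,*elbow(x),'mar',np.minimum(x-lo,hi-x).min().round(2))
E
```

```text
t 13.325 p [ 0.5212 -0.1043  0.3064] F [-0.  -0.3 -0.8] w 0.433936266293912 g 0.0 q [ 1.54  0.63 -1.25  1.94 -0.49  0.8   1.68]
[[-0.8017  0.348   0.486 ]
 [ 0.5977  0.4561  0.6594]
 [ 0.0078  0.8191 -0.5736]]
0 0.13 [ 1.434  1.461 -1.015  2.157 -0.924  0.56   2.74 ] [ 0.036 -0.585  0.323] [ 0.302 -0.33   0.117] mar 0.0
0.08 0.13 [ 1.488  1.306 -0.804  2.109 -0.882  0.859  2.74 ] [ 0.006 -0.567  0.417] [ 0.253 -0.395  0.12 ] mar 0.0
0.08 0.25 [ 1.396  0.951 -0.656  2.151 -1.08   1.158  2.74 ] [ 0.048 -0.469  0.604] [ 0.249 -0.397  0.239] mar 0.0
0.08 0.35 [ 1.229  0.653 -0.373  2.13  -1.184  1.5    2.654] [ 0.093 -0.331  0.729] [ 0.246 -0.398  0.341] mar 0.09
0.08 0.35 [ 1.482  0.777 -0.793  2.127 -1.102  1.221  2.534] [ 0.002 -0.404  0.679] [ 0.25  -0.399  0.337] mar 0.21
```

```bash
python3 -m pendant '[0,0,-0.02,-0.153,0,0,0.04, 0,0,-0.02,-0.153,0,0,0.04, 0,0,-0.02,-0.153,0,0,0.04, 0,0,0,-0.153,0,0,0.04]' >/dev/null; python3 st.py .473 -.126 .2
```

```text
t 13.825 p [ 0.4896 -0.1491  0.3321] F [ 0.1 -0.2  0.4] w 0.4332373731633256 g 0.0 q [ 1.69  1.06 -1.24  2.   -0.8   0.9   2.19]
[[-0.8004  0.0064  0.5995]
 [ 0.5994 -0.0062  0.8004]
 [ 0.0088  1.      0.0012]]
tool delta [ 0.026  -0.1324  0.0084]
```

```bash
python3 -m pendant '[0.0065,-0.033,-0.002,0,0,0,0.04, 0.0065,-0.033,-0.002,0,0,0,0.04, 0.0065,-0.033,-0.002,0,0,0,0.04, 0.0065,-0.033,-0.002,0,0,0,0.04, 0,0,0,0,0,0,0.04]' >/dev/null; python3 st.py .473 -.126 .13; python3 - <<'E'
from h import *
w=get_image('wrist')[...,::-1];s=get_image('scene')[...,::-1];d=get_image('side')[...,::-1]
cv2.imwrite('pics/v4w.png',w)
c=lambda im,x,y,w,h:cv2.resize(im[y:y+h,x:x+w],(400,300),interpolation=cv2.INTER_CUBIC)
cv2.imwrite('pics/v4s.png',s);cv2.imwrite('pics/v4d.png',d)
cv2.imwrite('pics/v4.png',np.vstack([np.hstack([cv2.resize(w[0:360,80:560],(400,300)),c(s,260,200,200,150)]),np.hstack([c(d,160,170,200,150),c(s,120,310,200,150)])]))
E
```

```text
t 14.45 p [ 0.4624 -0.1371  0.1991] F [ 0.  -0.6  0.7] w 0.44133158590659916 g 0.0 q [ 1.68  1.26 -1.09  2.06 -0.68  0.82  2.36]
[[-0.8024  0.0111  0.5967]
 [ 0.5967 -0.0064  0.8024]
 [ 0.0128  0.9999 -0.0015]]
tool delta [-0.0028 -0.069   0.0154]
```

View pics/v4.png

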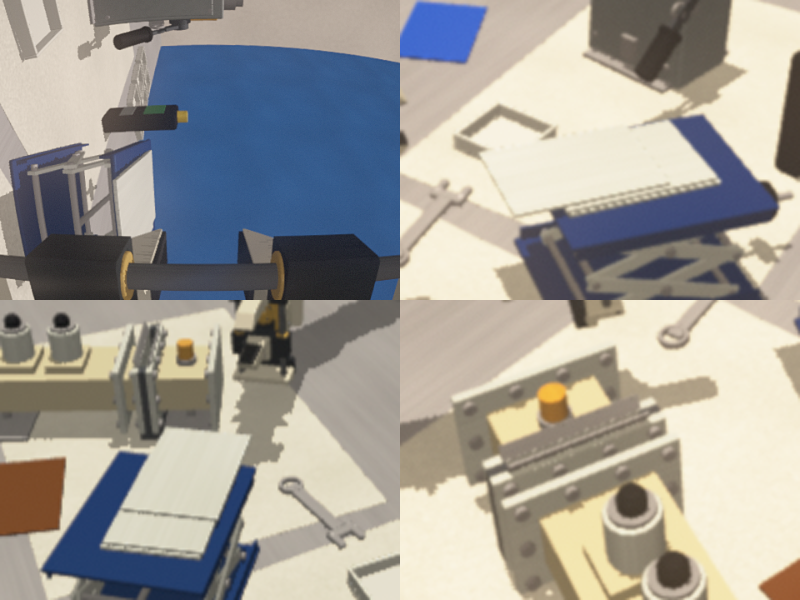

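The top blade overhangs the -x edge (scene corner (301,276), side corners (242,235) and (286,238)). The open gripper stands clear of the waveguide, and the other two blades stay in place.

```bash
python3 - <<'E'
from h import *
np.set_printoptions(precision=4,suppress=True)
for n,u in [('scene',(301,276.5)),('scene',(320,308.5)),('side',(242.5,235)),('side',(286,238.5)),('side',(221,274)),('side',(268.5,279.5))]: print(n,plane(n,u,.132))
# slot: scene tile offset (120,310), scale 2 ; side tile offset(160,170) scale 2
print('lips')
for a in [(487,465),(503,473),(648,403),(663,422)]: print(plane('scene',(120+(a[0]-400)/2,310+(a[1]-300)/2),.126))
for a in [(138,425),(150,432),(152,325),(166,328)]: print('side',plane('side',(160+a[0]/2,170+(a[1]-300)/2),.126))
# end flange top corners
for a in [(453,403),(615,350)]: print('endfl',plane('scene',(120+(a[0]-400)/2,310+(a[1]-300)/2),.115))
for a in [(205,388),(220,328)]: print('endfl side',plane('side',(160+a[0]/2,170+(a[1]-300)/2),.115))
E
```

```text
scene [ 0.4986 -0.0545  0.132 ]
scene [ 0.5814 -0.1129  0.132 ]
side [ 0.5796 -0.1056  0.132 ]
side [ 0.4968 -0.0489  0.132 ]
side [0.6637 0.0099 0.132 ]
side [0.5845 0.0684 0.132 ]
lips
[ 0.5012 -0.3998  0.126 ]
[ 0.5164 -0.3985  0.126 ]
[ 0.5549 -0.2835  0.126 ]
[ 0.5777 -0.2926  0.126 ]
side [ 0.6019 -0.1382  0.126 ]
side [ 0.5939 -0.1181  0.126 ]
side [ 0.5092 -0.3725  0.126 ]
side [ 0.4947 -0.3553  0.126 ]
endfl [ 0.4216 -0.3635  0.115 ]
endfl [ 0.4833 -0.243   0.115 ]
endfl side [ 0.4974 -0.1989  0.115 ]
endfl side [ 0.4208 -0.3426  0.115 ]
```

```bash
python3 -m pendant '[-0.001,-0.023,0.02,0,0,-0.013,0.04, -0.001,-0.023,0.02,0,0,0,0.04, -0.002,-0.023,0.02,0,0,0,0.04, 0,0,0,0,0,0,0.04]' >/dev/null; python3 st.py .5316 -.049 .1303
```

```text
t 15.1 p [ 0.5018 -0.0915  0.1319] F [0.3 0.  1. ] w 0.43639972974566266 g 0.0 q [ 1.57  1.42 -1.07  2.06 -0.68  0.66  2.48]
[[-0.802  -0.0021  0.5973]
 [ 0.5973  0.0028  0.802 ]
 [-0.0034  1.     -0.001 ]]
tool delta [ 0.0015 -0.0015  0.0519]
```

```bash
python3 -m pendant '[0.001,-0.0015,0.018,0,0,0,0.04, 0,0,0.018,0,0,0,0.04, 0,0,0.015,0,0,0,0.04, 0,0,0,0,0,0,0.04]' 15 >/dev/null; python3 st.py .5316 -.049 .1303; python3 -m pendant '[0,0,0,0,0,0,0.0, 0,0,0,0,0,0,0.0, 0,0,0,0,0,0,0.0, 0,0,0,0,0,0,0.0]' 15; python3 -m pendant '[0,0,0,0,0,0,0, 0,0,0,0,0,0,0]' 45; python3 st.py|head -1
```

```text
t 15.6 p [ 0.5311 -0.051   0.1316] F [ 0.2 -0.6 -0.4] w 0.43393868082942627 g 0.0 q [ 1.5   1.48 -1.13  2.09 -0.73  0.53  2.52]
[[-0.8015 -0.0037  0.598 ]
 [ 0.598   0.004   0.8015]
 [-0.0053  1.     -0.001 ]]
tool delta [ 0.0008 -0.0013  0.0018]
clock: 16.1
position: [0.531, -0.0513, 0.1297]
ee_rot: [0.613, 1.854, 1.849]
force: [-1.4, -1.9, 4.4]
width: 0.049
gripper_force: 3.6
clock: 16.35
position: [0.531, -0.051, 0.1302]
ee_rot: [0.613, 1.854, 1.85]
force: [-0.9, -1.6, 3.4]
width: 0.039
gripper_force: 45.0
t 16.35 p [ 0.531  -0.051   0.1302] F [-0.9 -1.6  3.4] w 0.03919412874829374 g 44.994685649871826 q [ 1.5   1.48 -1.13  2.09 -0.73  0.53  2.52]
```

```bash
python3 -m pendant '[0,0.004,0,0,0,0,0, 0,0.01,0,0,0,0,0, 0,0.02,0,0,0,0,0, 0,0.03,0,0,0,0,0, 0,0.035,0,0,0,0,0, 0,0.035,0,0,0,0,0, 0,0.035,-0.01,0,0,0,0, 0,0.035,-0.02,0,0,0,0, 0,0,-0.02,0,0,0,0]' >/dev/null; python3 st.py; python3 -m pendant '[0,0,0,0.12,0,0,0, 0,0,0,0.15,0,0,0, 0,0,0,0.16,0,0,0, 0,0,0,0.16,0,0,0, 0,0,0,0.16,0,0,0, 0,0,0,0.16,0,0,0, 0,0,0,0.16,0,0,0, 0,0,0,0.16,0,0,0, 0,0,0,0.16,0,0,0, 0,0,0,0.16,0,0,0]' >/dev/null; python3 st.py
```

```text
t 17.475 p [ 0.5    -0.0888  0.3371] F [-0.5 -0.2 -2.4] w 0.040000114946582246 g 44.99843895435333 q [ 1.63  1.   -1.23  2.1  -0.96  0.82  2.35]
[[-0.8025 -0.0042  0.5967]
 [ 0.5966  0.0079  0.8025]
 [-0.0081  1.     -0.0038]]
t 18.725 p [ 0.4997 -0.089   0.3351] F [-0.6  0.2 -2.9] w 0.043177902260387466 g 44.995869398117065 q [ 0.74  0.27 -0.83  1.66  0.2   1.29  0.8 ]
[[-0.8011  0.5985  0.0125]
 [ 0.5986  0.8011  0.0066]
 [-0.0061  0.0128 -0.9999]]
```

```bash
python3 -m pendant '[-0.015,-0.013,-0.01,0,0,0,0, -0.03,-0.026,-0.01,0,0,0,0, -0.03,-0.026,0,0,0,0,0, -0.03,-0.026,0,0,0,0,0, -0.03,-0.026,0,0,0,0,0, -0.028,-0.026,0,0,0,0,0, -0.015,-0.013,0,0,0,0,0]' >/dev/null; python3 -m pendant '[0,0,0,0,0,0.15,0, 0,0,0,0,0,0.18,0, 0,0,0,0,0,0.18,0, 0,0,0,0,0,0.18,0, 0,0,0,0,0,0.18,0, 0,0,0,0,0,0.18,0, 0,0,0,0,0,0.18,0, 0,0,0,0,0,0.17,0, 0,0,0,0,0,0,0]' >/dev/null;  python3 st.py .548 -.322 .30
```

```text
t 20.725 p [ 0.5494 -0.3209  0.3519] F [ 0.2 -0.1 -1.9] w 0.04086149770856484 g 45.000359416007996 q [ 0.73  0.43 -0.42  1.34  0.15  1.41 -0.15]
[[ 0.4519  0.892   0.0146]
 [ 0.8919 -0.452   0.014 ]
 [ 0.0191  0.0067 -0.9998]]
tool delta [-0.0026 -0.0011  0.0519]
```

```bash
python3 -m pendant '[-0.001,0,0.02,0,0,0,0, -0.001,0,0.02,0,0,0,0, 0,0,0.012,0,0,0,0, 0,0,0,0,0,0,0]' >/dev/null;  python3 st.py; python3 - <<'E'
from h import *
w=get_image('wrist')[...,::-1];s=get_image('scene')[...,::-1];d=get_image('side')[...,::-1]
for n,i in zip('wsd',(w,s,d)): cv2.imwrite(f'pics/v5{n}.png',i)
c=lambda im,x,y,w,h:cv2.resize(im[y:y+h,x:x+w],(400,300),interpolation=cv2.INTER_CUBIC)
cv2.imwrite('pics/v5.png',np.vstack([np.hstack([c(w,180,130,280,210),c(s,130,280,160,120)]),np.hstack([c(s,130,340,160,120),c(d,185,135,100,75)])]))
E
```

```text
t 21.225 p [ 0.549  -0.3228  0.2988] F [-0.7 -0.9 -0.3] w 0.04151013558436929 g 44.999290108680725 q [ 0.73  0.45 -0.42  1.43  0.17  1.3  -0.16]
[[ 0.4521  0.8919  0.0129]
 [ 0.8918 -0.4523  0.0141]
 [ 0.0184  0.0051 -0.9998]]
```

View pics/v5.png

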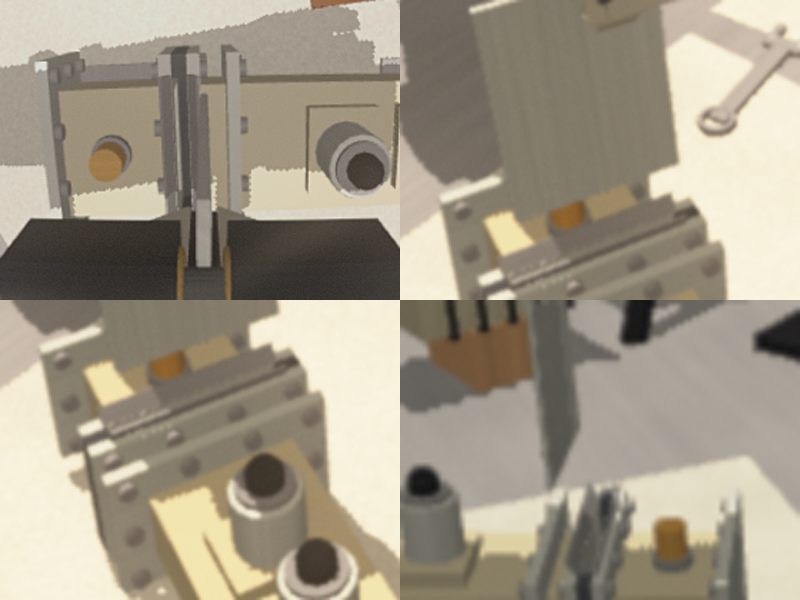

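The wrist tile shows the blade edge-on (bottom corner at tile (203,93)), to the right of the dark slot line at x≈183. The scene tile shows the blade upright with its bottom corners at (505,218) and (678,162), above and behind the mouth. I will measure the offset now.

```bash
python3 - <<'E'
from h import *
np.set_printoptions(precision=4,suppress=True)
o=observe();M=R.from_rotvec(o['ee_rot']).as_matrix();p0=np.array(o['position'])
T=lambda P:M.T@(P-p0)
BR,e1=tri((241.2,344.8),(223.25,181.75));BL,e2=tri((172,367.2),(229.75,167.5))
print('bottom +y',BR,e1,T(BR));print('bottom -y',BL,e2,T(BL),np.linalg.norm(BR-BL))
print('slot tri',*tri((210.4,379),(233.75,193.75)))
for z in (.115,.126):
    a,b=plane('scene',(172,394.8),z),plane('scene',(248.8,363.2),z);print('scene slot',z,(a+b)/2,np.linalg.norm(a-b),np.degrees(np.arctan2(*(b-a)[1::-1])))
W=lambda t:(180+t[0]/1.4286,130+t[1]/1.4286)
for z in (.10,.12,):
  for t in [(181,60),(184,130),(185,195)]: P=wplane(W(t),o,z);print('wrist slot',z,t,P,T(P))
for z in (.165,.172,.18): P=wplane(W((203,93)),o,z);print('wrist blade corner',P,T(P))
# flange right corners: tile (180,47) lip end ; flange (232,48)
for t in [(166,48),(197,48),(232,48),(55,60)]: P=wplane(W(t),o,.115);print('fl',t,P,T(P))
# scene, blade bottom line in its plane: intersect rays with vertical plane through tool y~0
n=M[:,1]
for u in [(241.2,344.8),(172,367.2),(158,284)]:
    e,d=ray('scene',u);q=e+d*((p0-e)@n)/(d@n);print('scene in blade plane',T(q))
E
```

```text
bottom +y [ 0.563  -0.2961  0.1747] 0.001679976831695129 [ 0.0278 -0.0015  0.1262]
bottom -y [ 0.5154 -0.3861  0.1698] 0.0071976449634285605 [-0.074  -0.0032  0.1293] 0.10191270247447506
slot tri [ 0.5296 -0.3331  0.1147] 0.00018418231860239893
scene slot 0.115 [ 0.5307 -0.3314  0.115 ] 0.12592390885875535 66.77892531150495
scene slot 0.126 [ 0.539  -0.3389  0.126 ] 0.12377993324948876 66.77892531150493
wrist slot 0.1 (181, 60) [ 0.5574 -0.2806  0.1   ] [ 0.0377 -0.0141  0.201 ]
wrist slot 0.1 (184, 130) [ 0.5375 -0.3234  0.1   ] [-0.0094 -0.0125  0.2002]
wrist slot 0.1 (185, 195) [ 0.5167 -0.3648  0.1   ] [-0.0557 -0.0122  0.1994]
wrist slot 0.12 (181, 60) [ 0.5588 -0.2795  0.12  ] [ 0.0397 -0.0133  0.1811]
wrist slot 0.12 (184, 130) [ 0.54   -0.3198  0.12  ] [-0.0047 -0.0117  0.1803]
wrist slot 0.12 (185, 195) [ 0.5204 -0.3588  0.12  ] [-0.0483 -0.0115  0.1795]
wrist blade corner [ 0.5642 -0.2982  0.165 ] [0.0263 0.0004 0.1359]
wrist blade corner [ 0.5646 -0.2973  0.172 ] [0.0274 0.0004 0.129 ]
wrist blade corner [ 0.565  -0.2962  0.18  ] [0.0287 0.0004 0.121 ]
fl (166, 48) [ 0.5536 -0.2687  0.115 ] [ 0.0469 -0.0229  0.1861]
fl (197, 48) [ 0.5708 -0.2776  0.115 ] [ 0.0468 -0.0034  0.1863]
fl (232, 48) [ 0.5904 -0.2875  0.115 ] [0.0468 0.0185 0.1865]
fl (55, 60) [ 0.4866 -0.2414  0.115 ] [ 0.0409 -0.0949  0.1854]
scene in blade plane [0.0279 0.     0.1258]
scene in blade plane [-0.0765 -0.      0.1219]
scene in blade plane [-0.074  -0.     -0.0221]
```

```bash
python3 - <<'E'
from h import *
np.set_printoptions(precision=4,suppress=True,linewidth=150)
o=observe();M=R.from_rotvec(o['ee_rot']).as_matrix();p0=np.array(o['position']);T=lambda P:M.T@(P-p0)
g=cv2.GaussianBlur(cv2.cvtColor(cv2.imread('pics/v5w.png'),cv2.COLOR_BGR2GRAY),(0,0),.7).astype(float)
for r in (168,180,200,225,250): print(r,g[r,284:352:1].astype(int))
print('cols (rows 150..182)')
for c in (296,303,309,316,340,343,346): print(c,g[150:182,c].astype(int))
s=cv2.GaussianBlur(cv2.cvtColor(cv2.imread('pics/v4s.png'),cv2.COLOR_BGR2GRAY),(0,0),.5).astype(int)
E
```

```text
168 [156 157 157 159 159 157 153 148 145 144 144 145 146 147 140 115  93  88  89  89  89  89  89  88  90 103 129 151 155 156 157 157 157 156 149 132 115
 110 111 118 135 150 154 155 155 155 155 154 154 155 143 113 101 110 138 157 161 161 161 161 161 161 159 147 136 145 152 153]
180 [129 129 128 127 127 128 138 152 157 157 157 157 158 158 154 134  99  86  86  88  87  87  87  85  85  92 118 149 158 157 158 158 159 160 158 147 130
 121 119 119 125 141 151 153 152 151 151 150 151 152 143 119 104 106 126 149 158 159 159 158 158 160 157 145 125 115 114 118]
200 [150 149 148 150 151 150 146 133 118 108 103 103 102 102 103 107 110 117 140 148 126  97  81  78  79  82  90  97  97  97  98  97 100 106 112 111 106
 104 104 103 108 126 145 151 151 151 151 151 151 151 152 152 152 145 131 139 153 157 156 156 156 156 157 156 153 152 152 152]
225 [148 148 146 141 133 126 125 124 120 113 107 102 100 100 101 100 104 107 112 134 147 129  98  79  76  76  78  87  97  96  95  94  93  95  98 103 105
 106 107 107 106 110 128 143 149 150 150 149 149 149 149 150 150 147 136 131 142 153 155 155 154 155 155 155 1
[... 553 characters left out ...]
8  88  87  86  87  88  88  87]
309 [216 216 212 195 171 160 158 157 155 153 151 134 105  83  78  79  81  90 103 105  99  98  99  98  97  95  93  92  91  92  92  91]
316 [216 209 182 162 157 157 160 161 161 160 155 142 124 113 112 112 121 141 157 160 160 159 159 159 159 159 159 158 158 159 159 150]
340 [155 155 155 155 156 156 157 157 157 155 145 126 112 109 110 117 135 155 161 160 160 160 160 160 159 159 158 158 158 159 158 159]
343 [157 158 158 157 155 155 156 156 157 157 156 151 140 124 113 116 136 156 161 161 161 160 160 160 160 160 159 160 159 158 158 158]
346 [156 158 158 158 155 154 152 152 153 154 155 156 155 152 145 139 146 157 159 155 154 154 154 154 155 155 155 156 157 157 157 157]
```

```bash
python3 - <<'E'
from h import *
np.set_printoptions(precision=4,suppress=True)
o=observe();M=R.from_rotvec(o['ee_rot']).as_matrix();p0=np.array(o['position']);T=lambda P:M.T@(P-p0)
for c in [(304.6,174),(305.8,200),(307,225),(308.2,250),(294,167),(314,167),(343,167)]: print(c,T(wplane(c,o,.115)))
for c in [(290,180),(293.5,250),(318.5,180)]: print('edge',c,T(wplane(c,o,.115)))
g=cv2.cvtColor(cv2.imread('pics/v5w.png'),cv2.COLOR_BGR2GRAY)
for r in (210,230,250,270,290): print(r,g[r,314:334].astype(int))
E
```

```text
(304.6, 174) [ 0.0374 -0.0154  0.186 ]
(305.8, 200) [ 0.0137 -0.0145  0.1856]
(307, 225) [-0.0097 -0.0136  0.1852]
(308.2, 250) [-0.0338 -0.0128  0.1847]
(294, 167) [ 0.0439 -0.0249  0.1861]
(314, 167) [ 0.0437 -0.0069  0.1862]
(343, 167) [0.0438 0.0191 0.1864]
edge (290, 180) [ 0.0321 -0.0286  0.1858]
edge (293.5, 250) [-0.0337 -0.0266  0.1846]
edge (318.5, 180) [ 0.0319 -0.0029  0.186 ]
210 [ 92  95  97 100 112 112 106 106 105 105 104 115 147 150 151 151 150 151
 151 152]
230 [ 99  92  94  92  98 104 109 107 107 108 106 106 125 145 150 150 149 150
 150 149]
250 [ 97  91  95  95 100 109 106 108 109 107 108 109 107 134 146 148 149 149
 149 150]
270 [153 133 116 124 137 143 143 144 143 146 146 147 140 130 190 213 197 163
 145 145]
290 [ 43  44  56 122 146 152 151 151 150 151 151 152 146 122  80  50  48  47
  73 102]
```

```bash
python3 -m pendant '[-0.001,-0.007,0,0,0,-0.013,0, -0.001,-0.0067,0,0,0,-0.012,0, -0.0002,0,0.015,0,0,0,0, -0.0003,0,0.015,0,0,0,0, 0,0,0,0,0,0,0]' >/dev/null;  python3 st.py; python3 -m pendant '[-0.0002,0,0.01,0,0,0,0, -0.0002,0,0.01,0,0,0,0, -0.0002,0,0.01,0,0,0,0, 0,0,0,0,0,0,0]'; python3 -m pendant '[-0.0002,0,0.01,0,0,0,0, -0.0002,0,0.01,0,0,0,0, 0,0,0,0,0,0,0]'
```

```text
t 22.0 p [ 0.5355 -0.3186  0.2671] F [ 0.1  0.1 -1.5] w 0.04253860992378157 g 44.99915957450867 q [ 0.75  0.45 -0.43  1.51  0.17  1.22 -0.15]
[[ 0.4316  0.902   0.0109]
 [ 0.9019 -0.4317  0.0146]
 [ 0.0179  0.0035 -0.9998]]
clock: 22.5
position: [0.5361, -0.3189, 0.2382]
ee_rot: [-2.654, -1.672, -0.028]
force: [0.6, 1.0, -1.5]
width: 0.039
gripper_force: 45.0
clock: 22.88
position: [0.5362, -0.319, 0.2182]
ee_rot: [-2.654, -1.672, -0.028]
force: [0.4, 0.4, -1.8]
width: 0.038
gripper_force: 45.0
```

```bash
python3 -m pendant '[-0.0002,0,0.01,0,0,0,0, -0.0002,0,0.01,0,0,0,0, -0.0002,0,0.01,0,0,0,0, -0.0002,0,0.01,0,0,0,0, 0,0,0,0,0,0,0]'; python3 -m pendant '[0,0,0.006,0,0,0,0, -0.0002,0,0.005,0,0,0,0, 0,0,0,0,0,0,0]'
```

```text
clock: 23.5
position: [0.5364, -0.3192, 0.1782]
ee_rot: [-2.654, -1.672, -0.028]
force: [0.4, -0.1, -1.2]
width: 0.043
gripper_force: 45.0
clock: 23.88
position: [0.5368, -0.3194, 0.1679]
ee_rot: [-2.655, -1.672, -0.029]
force: [-0.2, 0.4, -1.1]
width: 0.036
gripper_force: 45.0
```

```bash
python3 -m pendant '[0,0,0.004,0,0,0,0, 0,0,0,0,0,0,0]'|grep -E 'pos|^force'; python3 -m pendant '[0,0,0.003,0,0,0,0, 0,0,0,0,0,0,0]'|grep -E 'pos|^force'
```

```text
position: [0.5369, -0.3193, 0.1641]
force: [-0.3, -0.4, -1.9]
position: [0.537, -0.3193, 0.1611]
force: [0.2, -0.2, -1.1]
```

```bash
python3 -m pendant '[0,0,0.003,0,0,0,0, 0,0,0,0,0,0,0]'|grep -E 'pos|^force'; python3 -m pendant '[0,0,0.002,0,0,0,0, 0,0,0,0,0,0,0]'|grep -E 'pos|^force'; python3 -m pendant '[0,0,0.001,0,0,0,0, 0,0,0,0,0,0,0]'|grep -E 'pos|^force'
```

```text
position: [0.5374, -0.3193, 0.1586]
force: [0.3, 0.7, 1.1]
position: [0.5382, -0.3184, 0.1577]
force: [-1.8, 4.3, 10.3]
position: [0.5386, -0.3179, 0.1573]
force: [-0.4, 5.4, 14.6]
```

```bash
python3 -m pendant '[0,0,-0.001,0,0,0,0, 0,0,0,0,0,0,0]' 4; python3 st.py|head -1; python3 -m pendant '[0,0,0,0,0,0,0.012, 0,0,0,0,0,0,0.02, 0,0,0,0,0,0,0.03, 0,0,0,0,0,0,0.03]' >/dev/null; python3 st.py; python3 - <<'E'
from h import *
for n in ('wrist','scene','side'): cv2.imwrite(f'pics/v6{n}.png',get_image(n)[...,::-1])
E
```

```text
clock: 25.38
position: [0.5378, -0.3189, 0.1568]
ee_rot: [-2.655, -1.674, -0.031]
force: [1.1, 2.4, 4.2]
width: 0.042
gripper_force: 4.0
t 25.375 p [ 0.5378 -0.3189  0.1568] F [1.1 2.4 4.2] w 0.041929662713492584 g 4.000190421938896 q [ 0.74  0.54 -0.41  1.65  0.23  0.99 -0.19]
t 25.875 p [ 0.537  -0.3194  0.1562] F [-0.5 -0.6  0.7] w 0.32025443717670915 g 0.0 q [ 0.74  0.54 -0.41  1.65  0.23  0.99 -0.19]
[[ 0.4317  0.9019  0.0138]
 [ 0.9018 -0.4319  0.013 ]
 [ 0.0177  0.0068 -0.9998]]
```

```bash
python3 -m pendant '[0,0,-0.01,0,0,0,0.03, 0,0,-0.03,0,0,0,0.03, 0,0,-0.05,0,0,0,0.03, 0,0,-0.06,0,0,0,0.03, -0.0,0,-0.06,0,0,0,0.03, -0.06,0,0,0,0,0,0.03, -0.06,0,0,0,0,0,0.03, -0.06,0,0,0,0,0,0.03, -0.06,0,0,0,0,0,0.03, 0,0,0,0,0,0,0.03]'; python3 st.py|head -1; python3 - <<'E'
from h import *
np.set_printoptions(precision=4,suppress=True)
s=get_image('scene')[...,::-1];d=get_image('side')[...,::-1]
cv2.imwrite('pics/v7s.png',s);cv2.imwrite('pics/v7d.png',d)
c=np.array([.5265,-.339]) ; ux=np.array([.432,.902,0]);
# blade expected outline
for nm,im,pre in(('scene',s,'v4s'),('side',d,'v4d')):
    C=np.array([.5265,-.3405,.105])
    cor=[C+ux*a*.05+np.array([0,0,b*.075]) for a,b in((-1,1),(1,1))]
    print(nm,'expected top corners',proj(nm,cor))
    df=cv2.absdiff(im,cv2.imread(f'pics/{pre}.png')).max(2)
    x0,y0,x1,y1=(140,320,290,420) if nm=='scene' else (205,140,265,215)
    m=(df[y0:y1,x0:x1]>25).astype(np.uint8);m=cv2.morphologyEx(m,cv2.MORPH_OPEN,np.ones((3,3)))
    k=max(cv2.findContours(m,0,2)[0],key=cv2.contourArea);k=k+[x0,y0]
    print(cv2.contourArea(k),cv2.approxPolyDP(k,2.5,True)[:,0].tolist())
E
```

```text
clock: 27.28
position: [0.4259, -0.5439, 0.3615]
ee_rot: [-2.663, -1.661, -0.025]
force: [0.4, 0.6, -0.2]
width: 0.324
gripper_force: 0.0
t 27.275 p [ 0.4259 -0.5439  0.3615] F [ 0.4  0.6 -0.2] w 0.3240345449759782 g 0.0 q [ 1.03  0.52 -0.35  1.16  0.16  1.49  0.26]
scene expected top corners [[167.9365 360.4829]
 [233.3156 337.5446]]
976.0 [[227, 339], [171, 358], [188, 356], [180, 363], [172, 364], [174, 380], [188, 376], [191, 368], [200, 370], [204, 363], [207, 368], [223, 363], [226, 355], [223, 358], [217, 348], [204, 354], [201, 351]]
side expected top corners [[233.9965 162.4008]
 [228.5535 179.0351]]
89.0 [[205, 193], [218, 193], [221, 187], [207, 187]]
```

```bash
python3 - <<'E'
from h import *
a=cv2.imread('pics/v7d.png');b=cv2.imread('pics/side0.png');s=cv2.imread('pics/v7s.png');t=cv2.imread('pics/scene0.png')
hs=lambda im:cv2.inRange(cv2.cvtColor(im,cv2.COLOR_BGR2HSV),(100,75,30),(130,255,255))
for n,x,y,(x0,y0,x1,y1) in(('side',a,b,(175,235,300,330)),('scene',s,t,(310,245,460,330))):
    d=cv2.bitwise_xor(hs(x),hs(y))[y0:y1,x0:x1];d=cv2.morphologyEx(d,cv2.MORPH_OPEN,np.ones((3,3)));print(n,'blue-mask changes px',int((d>0).sum()),[cv2.boundingRect(k) for k in cv2.findContours(d,0,2)[0]])
for nm,im,z in(('meter',s,0),):
    for r in((445,205,490,295),(285,245,342,290),(245,285,300,335)):
        x0,y0,x1,y1=r;print(r,int((cv2.absdiff(s,t).max(2)[y0:y1,x0:x1]>40).sum()))
E
```

```text
side blue-mask changes px 0 []
scene blue-mask changes px 0 []
(445, 205, 490, 295) 0
(285, 245, 342, 290) 67
(245, 285, 300, 335) 0
```

```bash
python3 - <<'E'
from h import *
s=cv2.imread('pics/v7s.png');t=cv2.imread('pics/scene0.png')
m=(cv2.absdiff(s,t).max(2)[245:290,285:342]>40).astype(np.uint8)
print([(cv2.boundingRect(k+[285,245])) for k in cv2.findContours(m,0,2)[0]])
E
python3 -c "
from cell import sign_off;print(sign_off())" 
```

```text
[(328, 281, 6, 9), (326, 278, 1, 1), (324, 275, 1, 1), (324, 269, 18, 5)]
the job is handed in; nothing more can be done
None
```

The job is handed in: I pushed the isolator handle down to its stop at off. I then slid out the top blade, pinched it by the overhang and let it go standing in the shutter slot, its top edge at the expected height. The last camera check showed no sign that the other two blades, the meter, the tray or the spanner had moved; I didn't measure the padlock hole against the hasp, only saw the handle down beside it.

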